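Tighten the water-line compression nut at the coffee bar

TASK

Run the loose brass compression nut on the counter's water fitting clockwise with your fingers until it is finger-tight (red mark at the yellow mark), then with the open-ended wrench turn it one flat further, a sixth of a turn, so that the red mark stops at the green mark. Do not use the wrench before the nut is finger-tight, nor your fingers to turn it past that. Let go and leave the nut tight and the wrench lying flat on the counter (it may stay on the nut), without disturbing the pitcher, cup and tamper.

Things in the scene. Friction and masses are not known exactly. Their poses are not given: they have to be found in the camera images.
- fitting: Fixed upright water fitting in the counter; origin on its axis at counter height. A flat dark disc, 116 mm across and no obstacle (things slide over it), has a yellow mark at +30 degrees and a green one at -30 degrees (from above, counter-clockwise from its x axis). It carries the brass nut; inside that a fixed copper tube stub, 10 mm thick, 60 mm high.
- nut (a joint): Finger run of the nut, rad: -1.6 is loosest, 0 is finger-tight; grows as the nut turns clockwise seen from above. Starts at -1.25 to -0.7. Turns easily (0.08 N m).
- ferrule (a joint): Turn of the nut past finger-tight, rad, clockwise from above; 0 at the start, stays as left; moves only once joint nut is at 0. One flat is 1.047. Stiff, about 0.8 N m: fingers gripping the collar with about 20 N slip first, a hard grip would turn it. Turning back anticlockwise loosens joint nut instead.
- nut_top (a point): Top centre of the nut, 47 mm up, on the axis; frame turns with the nut. Hexagon: 46 mm across flats, from the counter to 16 mm high; above it a round knurled finger collar, 25 mm across, 16 to 47 mm high. Flats run along x and at 60 and 120 degrees to x. Red mark at +30 degrees from x, mid-flat. With both joints 0 this frame is parallel to the fitting's.
- wrench: Loose steel open-ended wrench flat on the counter, 14 mm thick, 220 mm long, 0.22 to 0.45 kg. Origin under the centre of the jaw gap. Jaws open to +x: gap 49 mm, back wall 28 mm behind the origin, prongs to 34 mm ahead with slightly flared tips, head 90 mm wide. Handle along -x. Seated on the hexagon, the origin is on the nut's axis, with about 7 degrees of play either way.
- wrench_handle (a point): Middle of the wrench's straight blue handle, 120 mm behind the wrench's origin and 7 mm above its underside; axes as the wrench's. The handle is 20 mm wide, 14 mm thick and runs from 72 to 188 mm behind the origin.
- pitcher: Bystander: steel milk pitcher with a handle, 72 mm diameter, 90 mm high; origin under its centre.
- cup: Bystander: white cup, 76 mm diameter, 65 mm high; origin under its centre.
- tamper: Bystander: dark coffee tamper, 58 mm diameter, 78 mm high, standing; origin under its centre.
Not all that is in view belongs to the job. What is shaped like the fitting but purple is not meant.

How it is judged:
On the way, in this order (a step that is already met when the one before it is completed fails the run):
1. the nut is finger-tight, with no wrench on it and not turned past finger-tight (within 0.2 rad) (value of joint nut above -0.1 rad and value of joint ferrule below 0.2 rad and contact force between wrench and fitting below 0.5 N), for 0.2 s.
2. the wrench is turning the nut past finger-tight (value of joint ferrule above 0.5 rad and contact force between wrench and fitting above 1 N).
At the end, for the whole second after the job is handed in: The nut stands one flat (1.047 rad, within 0.2 rad) past finger-tight and is not backed off by more than 0.12 rad; the wrench lies still and flat on the counter, on the nut or anywhere else; pitcher, cup and tamper within 30 mm of where they stood (value of joint ferrule between 0.85 and 1.245 rad and value of joint nut above -0.12 rad and linear speed of wrench below 0.02 m/s and height (world z) of wrench below 0.006 m and angle between wrench's own z axis and vertical below 0.06 rad and distance of each of pitcher, cup, tamper from where it was at the start of the episode below 0.03 m); the robot touches nothing.
It fails at once if the wrench pushes on the nut while it is still far short of finger-tight (over 0.5 rad) (contact force between wrench and fitting above 2 N and value of joint nut below -0.5 rad).
It fails at once if fingers press on the fitting once it is more than 0.25 rad past finger-tight (contact force between the fingers and fitting above 3 N and value of joint ferrule above 0.25 rad).
It fails at once if the pitcher, cup or tamper is knocked over (angle between any of pitcher, cup, tamper's own z axis and vertical above 0.4 rad).
It also fails if it takes over 51 s, if anything falls off the work surface, if the arm or the gripper's body presses on something with over 40 N, if the wrist force passes 120 N, or if a joint passes its speed limit or range.

ROBOT

A 7-joint arm with a two-finger parallel gripper is mounted at the origin on the work surface. World frame = base frame: x ahead of the robot, y to its left, z up, the work surface at z = 0. Lengths are in m, angles in rad, forces in N, time in s.
With the tool pointing down it reaches from about 0.4 to 0.85 m from the base axis. Payload 4.5 kg.
Tool frame: the origin (TCP) lies midway between the tips of the shut fingers; the grasp point (between the pads) lies 19 mm behind it; z points along the fingers, y is the direction in which the jaws open and shut (so a half turn about z gives the same grasp; the last joint's range is limited). The gripper opens to 88 mm and grips with 3 to 60 N. Pads are 18 mm wide; open, the fingers measure 123 mm over their backs; the gripper's body (75 mm by 187 mm) begins 45 mm behind the grasp point.
Start: joints at [-1.282, 0.689, -0.195, 1.565, 0.157, 0.902, -0.215], TCP at [0.158, 0.605, 0.239] pointing down, gripper open.
Joint ranges: [-3.01, 3.01], [-0.46, 2.08], [-1.47, 1.51], [0.13, 2.56], [-1, 4.14], [0.04, 2.09], [-2.66, 2.66]. Speed limits (rad/s): [2.57, 2.57, 3.14, 3.14, 3.14, 3.14, 3.14].

INTERFACE

Orientations are given as a unit quaternion [x, y, z, w].
In Python, from plant import r, viewer gives the robot as it stands.
- The arm moves only by the tool play_rows, never from a script. Its argument "commands" is a list of rows, each an object with "delta_rot": the turn, a rotation vector about the tool's x, y, z normalised to -1 to 1, where 1 is pi rad, a list of three; "travel": the shift along the tool's x, y, z normalised to -1 to 1, where 1 is 15 cm, a list of three; "gripper": the opening, from -1 (shut) to 1 (fully open). In form: [{"delta_rot": [wx, wy, wz], "travel": [x, y, z], "gripper": gripper}, ...]. A call has 1 to 12 rows; each row is the pose to reach, as a shift and turn from the pose commanded when the call began, along the tool's axes at that moment, turning the shorter way round; what a row does not reach only later rows make up. A row lasts 1/8 s, in which the tool goes at most 62.5 mm and 10.7 degrees, less where a joint would pass 70% of its speed; a pose out of reach is approached as far as the arm can. A call with a number of a shift or a turn outside -1 to 1 is refused whole. A call with a gripper value outside its range is refused whole. The fingers move at their own pace and stop on an object; "force" is the grip in N (left out, the last holds). Time passes only in rows, so rows that repeat a pose let the fingers close. It gives the time, the measured TCP pose, the force and the opening at its end, in the units of the state.
- r.get_state(): the state, without advancing time (a new reading comes with each control period).
- viewer.snapshot(name): name is "scene" or "side" or "wrist"; returns a dict with "color" (400x640x3 uint8, red, green, blue), "z_map" (400x640 float32, m along the optical axis (not along the pixel's ray), 0 where there is no reading), "fx", "fy", "cx", "cy" (pixels), "origin" and "attitude" of the camera in the world. Camera axes: x right, y up, looking along -z (the intrinsics and any distortion apply to the point x, -y, -z); pixel columns grow to the right and rows downward; lengths in m; the calibration is good to about 2 mm. The wrist camera is an equidistant fisheye: a pixel r from the principal point sees the ray r / f radians off the axis. A picture is of the moment at which its call begins.
- r.finish_job(): hands the job in, once; it reports no verdict.
Trained networks look in the newest picture that a camera, given by its name, has taken for a name from the list of things; names that differ only in an ending like _2 or _b are one class to them, and where a whole thing is asked for, a point or a joint stands for the part that bears it (a point fixed in the world has none). Each returns a list of dicts, best first, with "conf" (0 to 1); they miss things now and then, are a little off and sometimes report something else, mostly with a low value. They report only what shows in the picture. A call takes as long as a camera call. They do not tell look-alikes from the thing itself.
- viewer.outline_of(camera, label): "pixels" (400x640 bool, what is visible of it) and "at" ([column, row] in pixels, amid what is visible of it).
- viewer.pinpoint(camera, label): "at" ([column, row] in pixels: a listed point, or the origin of a listed thing).
The state is a dict: "clock": time; "q": joint angles; "qd": joint speeds; "joint_torque": joint torques, N m; "tool_pos": TCP position; "eef_rot": TCP orientation; "contact_force": force on the tool from outside, world axes, zero at the start; "moment": the same for the moment, N m; "opening": opening from 0.0 (shut) to 1.0 (fully open).
Only numpy, scipy, OpenCV 4.12 (cv2) and the standard library are available. Lean on these libraries where they do the work, as an engineer would, in place of code of your own. Each camera call takes 0.05 s, during which the arm holds its last target. There are 200 camera calls.

## Working session

There is one attempt and no reset: what is moved stays moved. The work goes in short steps, Python scripts to look and compute and a tool call to move; the robot and the scene stay as the last step left them, time stands still between calls to the robot, and variables do not carry over. Pictures are saved under pics/ and viewed, about 8 in all and at most 12, crops included, and the job is handed in when it is done.

Besides the shell and the picture viewer there is one more tool, called after ">>>" in YAML: its name, and indented under it one key for each argument. play_rows: Moves the arm, as the interface text tells. Its arguments: {"type":"object","properties":{"commands":{"type":"array","items":{"type":"object","properties":{"delta_rot":{"type":"array","items":{"type":"number","minimum":-1,"maximum":1}},"travel":{"type":"array","items":{"type":"number","minimum":-1,"maximum":1}},"gripper":{"type":"number"}}}},"force":{"type":"number"}},"required":["commands"]}

```bash
ls; mkdir -p pics; cat > h.py <<'E'
import numpy as np, cv2
from scipy.spatial.transform import Rotation as R
from plant import r, viewer
def att(s):
    a=np.array(s["attitude"]); return a if a.shape==(3,3) else R.from_quat(a).as_matrix()
def cloud(s):
    z=s["z_map"]; v,u=np.mgrid[0:400,0:640]
    p=np.stack([(u-s["cx"])/s["fx"]*z,-(v-s["cy"])/s["fy"]*z,-z],-1)
    return p@att(s).T+np.array(s["origin"])
def onplane(s,uv,h):
    d=att(s)@np.array([(uv[0]-s["cx"])/s["fx"],-(uv[1]-s["cy"])/s["fy"],-1]); o=np.array(s["origin"])
    return o+d*(h-o[2])/d[2]
def save(n,c): cv2.imwrite("pics/"+n,c[...,::-1])
E
python3 - <<'E'
from h import *
print(r.get_state())
ims=[]
for c in("scene","side"):
    s=viewer.snapshot(c); print(c,s["fx"],s["cx"],s["cy"],s["origin"],s["attitude"]); ims.append(s["color"])
    for n,h in(("fitting",0),("nut_top",.047),("wrench",0),("wrench_handle",.007),("pitcher",0),("cup",0),("tamper",0)):
        for d in viewer.pinpoint(c,n): print(n,round(d["conf"],2),np.round(d["at"]),np.round(onplane(s,d["at"],h),3))
save("a.png",ims[0]);save("b.png",ims[1])
E
```

```text
pics
{'clock': 0.0, 'q': array([-1.28220279,  0.68997236, -0.19453291,  1.56632234,  0.1572974 ,
        0.90248023, -0.21511228]), 'qd': array([-1.19606062e-03,  6.25436140e-05, -1.06279497e-03,  8.05326807e-04,
       -4.29274029e-04, -3.33341905e-04,  4.82774189e-04]), 'joint_torque': array([ 1.16374567e-04, -5.27549458e+01, -1.26742378e+00, -1.53433675e+01,
       -5.27770375e-02,  6.35617573e-03,  1.69637415e-04]), 'tool_pos': array([0.15740904, 0.60421648, 0.23792354]), 'eef_rot': array([ 1.27011499e-01,  9.91900841e-01, -8.93198704e-04, -5.70083936e-05]), 'contact_force': array([-0.48083059,  0.26639527, -0.11941892]), 'moment': array([-0.01985306, -0.00910046, -0.04431573]), 'opening': 1.0001761689192763}
scene 417.2251195347533 319.48474641130235 196.60457981569186 [ 1.14456392 -0.24471189  0.80383434] [0.28771299 0.18789901 0.52800276 0.77661334]
fitting 0.65 [331. 142.] [0.342 0.121 0.   ]
fitting 0.58 [356. 181.] [0.504 0.126 0.   ]
nut_top 0.7 [359. 172.] [0.516 0.123 0.047]
nut_top 0.69 [301. 238.] [ 0.649 -0.08   0.047]
nut_top 0.56 [327. 134.] [0.356 0.104 0.047]
wren
[... 184 characters left out ...]
up 0.67 [298. 237.] [ 0.614 -0.074  0.   ]
tamper 0.69 [194. 316.] [ 0.718 -0.338  0.   ]
side 437.9452911485451 320.66132518248793 200.931392114895 [ 0.1960962  -0.85649988  0.66709415] [ 0.46831955 -0.0959561  -0.17993679  0.85970459]
fitting 0.81 [286. 202.] [0.514 0.123 0.   ]
fitting 0.75 [230. 219.] [0.35  0.105 0.   ]
nut_top 0.87 [227. 208.] [0.346 0.09  0.047]
nut_top 0.33 [289. 201.] [0.5   0.057 0.047]
wrench 0.93 [301. 235.] [ 0.498 -0.035  0.   ]
wrench_handle 0.81 [349. 233.] [ 0.608 -0.082  0.007]
wrench_handle 0.6 [283. 188.] [0.529 0.188 0.007]
pitcher 0.98 [334. 167.] [0.725 0.257 0.   ]
cup 0.93 [236. 180.] [0.418 0.305 0.   ]
tamper 0.66 [448. 289.] [ 0.717 -0.338  0.   ]
```

View pics/a.png

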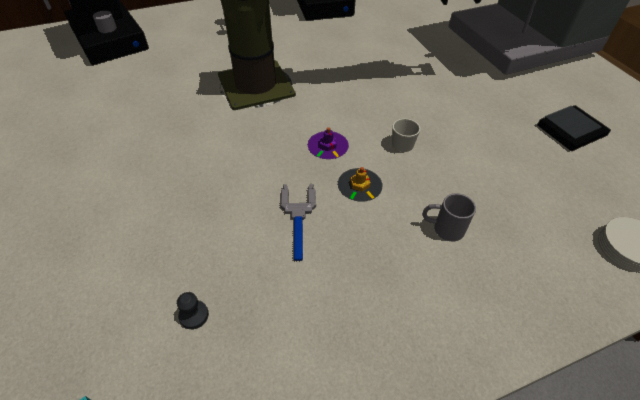

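View pics/b.png

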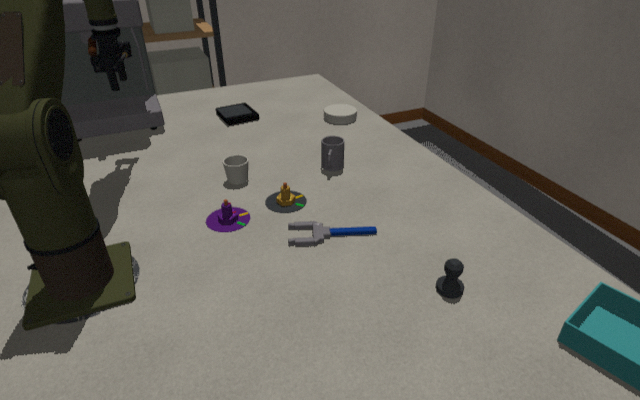

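The brass nut on the dark disc (scene 361,183; side 286,200) fits the description. The purple look-alike (scene 328,143; side 228,215) does not. The wrench is at scene (298,220), with its jaws pointing toward the base. Next I'll confirm the target in a crop and measure.

```bash
python3 - <<'E'
from h import *
ims=[]
for c,b in(("scene",(300,120,440,220)),("side",(200,150,340,250))):
    s=viewer.snapshot(c);P=cloud(s);hsv=cv2.cvtColor(s["color"],cv2.COLOR_RGB2HSV)
    x0,y0,x1,y1=b; ims.append(cv2.resize(s["color"][y0:y1,x0:x1],None,fx=5,fy=5,interpolation=cv2.INTER_CUBIC)[:300 if c=="x" else 500])
    H,S,V=[hsv[...,i].astype(int) for i in range(3)]
    near=np.linalg.norm(P[...,:2]-[.508,.124],axis=-1)<.08
    for n,m in(("brass top",near&(P[...,2]>.03)),("disc",near&(P[...,2]<.006)&(V<90)),("yellow",near&(P[...,2]<.008)&(S>150)&(H>15)&(H<35)),("green",near&(S>120)&(H>45)&(H<85)),("red",near&(S>150)&((H<8)|(H>172)))):
        q=P[m]; 
        if len(q): print(c,n,len(q),np.round(np.median(q,0),4),np.round((q.min(0)+q.max(0))/2,4),q.max(0)-q.min(0))
    blue=(H>100)&(H<130)&(S>150)&(np.linalg.norm(P[...,:2]-[.61,-.08],axis=-1)<.12)
    q=P[blue];cc,ss,vt=np.linalg.svd(q[:,:2]-q[:,:2].mean(0),full_matrices=False);print("blue",len(q),q.mean(0),np.median(q[:,2]),np.degrees(np.arctan2(vt[0,1],vt[0,0])))
    t=(q[:,:2]-q[:,:2].mean(0))@vt[0];print(t.min(),t.max(),q[:,:2].mean(0)+vt[0]*(t.min()+t.max())/2)
w=max(i.shape[1] for i in ims)
save("c.png",cv2.resize(np.vstack(ims),(420,600)))
E
```

```text
scene brass top 111 [0.521  0.1263 0.0464] [0.5177 0.1285 0.0467] [0.02531956 0.02621917 0.0333999 ]
scene disc 767 [0.5259 0.119  0.0017] [0.5155 0.129  0.0014] [0.11504254 0.11396718 0.00862181]
scene yellow 65 [0.5419 0.1338 0.0029] [0.5265 0.1253 0.0037] [0.08834457 0.04314867 0.00860853]
scene green 35 [0.5436 0.0966 0.0023] [0.5447 0.0967 0.0023] [0.0212482  0.02190338 0.00645368]
scene red 6 [0.52   0.148  0.0172] [0.5149 0.1493 0.0259] [0.01503419 0.02255416 0.04700305]
blue 349 [ 0.62540368 -0.08049146  0.01425713] 0.014399687054298727 -19.697575498100385
-0.06309283435170616 0.05466268982393555 [ 0.62143526 -0.07907075]
side brass top 101 [0.5129 0.1217 0.0463] [0.5143 0.1258 0.0463] [0.02398616 0.02522366 0.03245761]
side disc 458 [0.4996 0.1114 0.0024] [0.5141 0.1275 0.0019] [0.11237809 0.11665248 0.00798888]
side yellow 48 [0.5223 0.1126 0.0041] [0.5297 0.1206 0.0041] [0.07637805 0.0356681  0.00654498]
side green 23 [0.5433 0.0947 0.0025] [0.5437 0.0941 0.0028] [0.02269602 0.02020342 0.00652691]
blue 302 [ 0.6175298  -0.08503497  0.01239175] 0.013823063983564476 160.1600340706172
-0.055466699450236245 0.057769260525677296 [ 0.61644685 -0.08464423]
```

View pics/c.png

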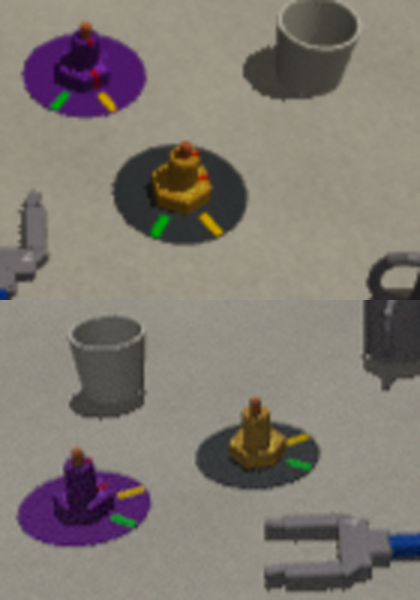

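The crop confirms it: the brass fitting is on the dark disc, with yellow and green marks toward +x and red at the back right. Moving to hover over the brass fitting.

>>> play_rows:
  commands:
    - {"travel": [-0.26, -0.206, 0], "delta_rot": [0, 0, 0], "gripper": 1}
    - {"travel": [-0.52, -0.412, 0], "delta_rot": [0, 0, 0], "gripper": 1}
    - {"travel": [-0.777, -0.618, 0], "delta_rot": [0, 0, 0], "gripper": 1}

```text
clock: 1.27
tool_pos: [0.2479, 0.4846, 0.2388]
eef_rot: [0.127, 0.992, 0.0, 0.0]
contact_force: [0.7, 0.3, 0.2]
opening: 0.998
```

>>> play_rows:
  commands:
    - {"travel": [-0.26, -0.206, 0], "delta_rot": [0, 0, 0], "gripper": 1}
    - {"travel": [-0.52, -0.412, 0], "delta_rot": [0, 0, 0], "gripper": 1}
    - {"travel": [-0.777, -0.618, 0], "delta_rot": [0, 0, 0], "gripper": 1}

```text
clock: 1.65
tool_pos: [0.3374, 0.3655, 0.239]
eef_rot: [0.127, 0.992, 0.0, 0.0]
contact_force: [0.8, 0.4, 0.5]
opening: 1.0
```

>>> play_rows:
  commands:
    - {"travel": [-0.26, -0.206, 0], "delta_rot": [0, 0, 0], "gripper": 1}
    - {"travel": [-0.52, -0.412, 0], "delta_rot": [0, 0, 0], "gripper": 1}
    - {"travel": [-0.777, -0.618, 0], "delta_rot": [0, 0, 0], "gripper": 1}

```text
clock: 2.02
tool_pos: [0.4269, 0.2464, 0.2389]
eef_rot: [0.127, 0.992, 0.0, 0.0]
contact_force: [-0.3, 0.7, -0.8]
opening: 1.003
```

>>> play_rows:
  commands:
    - {"travel": [-0.26, -0.206, 0.1], "delta_rot": [0, 0, 0], "gripper": 1}
    - {"travel": [-0.52, -0.412, 0.2], "delta_rot": [0, 0, 0], "gripper": 1}
    - {"travel": [-0.777, -0.618, 0.3], "delta_rot": [0, 0, 0], "gripper": 1}
    - {"travel": [-0.777, -0.618, 0.3], "delta_rot": [0, 0, 0], "gripper": 1}
    - {"travel": [-0.777, -0.618, 0.3], "delta_rot": [0, 0, 0], "gripper": 1}

```text
clock: 2.65
tool_pos: [0.515, 0.1292, 0.1938]
eef_rot: [0.127, 0.992, 0.0, -0.0]
contact_force: [0.3, 0.2, 0.2]
opening: 1.002
```

```bash
cat >> h.py <<'E'
def ray(s,uv):   # world direction, equidistant fisheye
    x,y=(uv[0]-s["cx"])/s["fx"],(uv[1]-s["cy"])/s["fy"]; t=np.hypot(x,y); k=np.sin(t)/max(t,1e-9)
    return att(s)@np.array([x*k,-y*k,-np.cos(t)])
def wplane(s,uv,h):
    d=ray(s,uv);o=np.array(s["origin"]);return o+d*(h-o[2])/d[2]
E
python3 - <<'E'
from h import *
st=r.get_state();print({k:np.round(st[k],3) for k in("clock","q","tool_pos","eef_rot","contact_force")})
s=viewer.snapshot("wrist");print(s["fx"],s["origin"],s["attitude"]);save("d.png",s["color"])
for n,h in(("fitting",0),("nut_top",.047),("wrench",0),("wrench_handle",.007)):
    for d in viewer.pinpoint("wrist",n): print(n,round(d["conf"],2),np.round(d["at"]),np.round(wplane(s,d["at"],h),4))
E
```

```text
{'clock': np.float64(2.65), 'q': array([-0.178,  0.636, -0.25 ,  1.895,  0.247,  0.641,  0.736]), 'tool_pos': array([0.515, 0.129, 0.194]), 'eef_rot': array([ 0.127,  0.992,  0.   , -0.   ]), 'contact_force': array([0.313, 0.216, 0.154])}
309.70691628693146 [0.44333945 0.14785232 0.34061107] [-0.11500424 -0.08937985  0.60491542  0.78285541]
fitting 0.9 [258.  34.] [0.3448 0.1068 0.    ]
fitting 0.89 [321. 177.] [0.5184 0.1327 0.    ]
nut_top 0.98 [249.  27.] [0.348  0.1065 0.047 ]
nut_top 0.89 [315. 185.] [0.5145 0.1274 0.047 ]
wrench 0.53 [317. 185.] [0.5263 0.126  0.    ]
```

View pics/d.png

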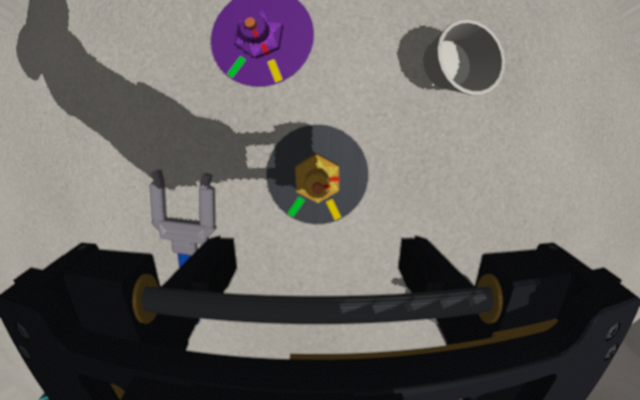

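The wrist view shows the fitting disc around (318,175), with green at (296,207), yellow at (334,209) and red at (332,181). The wrench jaws are at (183,205). Next I'll measure the marks and the centre.

```bash
cat > marks.py <<'E'
from h import *
def marks(box=None,cam="wrist",c0=(.515,.128),verbose=True):
    s=viewer.snapshot(cam); pl=wplane if cam=="wrist" else onplane
    hsv=cv2.cvtColor(s["color"],cv2.COLOR_RGB2HSV).astype(int);H,S,V=hsv[...,0],hsv[...,1],hsv[...,2]
    out={}
    for n,h,m in(("yellow",.002,(S>130)&(H>=17)&(H<33)&(V>120)),("green",.002,(S>110)&(H>45)&(H<85)&(V>70)),("red",.016,(S>150)&((H<6)|(H>174))&(V>90)),("redtop",.047,(S>150)&((H<6)|(H>174))&(V>90))):
        k,l,stt,cen=cv2.connectedComponentsWithStats(m.astype(np.uint8))
        for i in range(1,k):
            if stt[i,4]<4: continue
            p=pl(s,cen[i],h)
            d=p[:2]-c0
            if np.hypot(*d)<.065: print(n,stt[i,4],np.round(cen[i],1),np.round(p[:2],4),"r",round(np.hypot(*d),4),"ang",round(np.degrees(np.arctan2(d[1],d[0])),1))
    return s
E
python3 - <<'E'
from marks import *
s=marks()
hsv=cv2.cvtColor(s["color"],cv2.COLOR_RGB2HSV).astype(int)
rgb=s["color"].astype(int)
# disc edge ellipse: right/lower boundary in dark colour
m=np.zeros((400,640),np.uint8); m[120:230,262:374]=((rgb.max(-1)<95)|(hsv[...,1]>110))[120:230,262:374]
k,l,st,cen=cv2.connectedComponentsWithStats(m); i=1+np.argmax(st[1:,4]);print(st[i],cen[i])
c,_=cv2.findContours((l==i).astype(np.uint8),cv2.RETR_EXTERNAL,cv2.CHAIN_APPROX_NONE);c=max(c,key=len)[:,0]
P=np.array([wplane(s,q,.001)[:2] for q in c])
from scipy.optimize import least_squares
f=least_squares(lambda a:np.hypot(*(P-a).T)-.058,[.515,.128],loss="soft_l1",f_scale=.001);print("disc centre",f.x,np.median(abs(f.fun)))
E
```

```text
yellow 269 [326.6 166.6] [0.5086 0.1426] r 0.016 ang 113.7
yellow 263 [320.8 191.9] [0.5353 0.1291] r 0.0203 ang 3.2
yellow 171 [332.2 209.2] [0.5587 0.1369] r 0.0446 ang 11.5
green 182 [295.  206.2] [0.5444 0.0961] r 0.0433 ang -47.3
red 28 [334.1 178.9] [0.521  0.1475] r 0.0204 ang 72.8
redtop 28 [334.1 178.9] [0.5136 0.1475] r 0.0196 ang 94.2
[ 262  123  105  101 8169] [313.74770474 171.62296487]
disc centre [0.51407047 0.12737934] 0.0017461692685418924
```

Centre ≈ (0.515, 0.128), fitting yaw ≈ -19°. Red is about 62° short of yellow. Descending to the collar now.

>>> play_rows:
  commands:
    - {"travel": [0, 0, 0.35], "delta_rot": [0, 0, 0], "gripper": 1}
    - {"travel": [0, 0, 0.7], "delta_rot": [0, 0, 0], "gripper": 1}
    - {"travel": [0, 0, 0.95], "delta_rot": [0, 0, 0], "gripper": 1}
    - {"travel": [0, 0, 1.0], "delta_rot": [0, 0, 0], "gripper": 1}

```text
clock: 3.45
tool_pos: [0.5137, 0.1287, 0.0419]
eef_rot: [0.126, 0.992, -0.001, -0.002]
contact_force: [-0.3, 0.2, 0.5]
opening: 0.999
```

>>> play_rows:
  commands:
    - {"travel": [0, 0, 0.14], "delta_rot": [0, 0, 0], "gripper": 1}
    - {"travel": [0, 0, 0.14], "delta_rot": [0, 0, 0], "gripper": -1}
    - {"travel": [0, 0, 0.14], "delta_rot": [0, 0, 0], "gripper": -1}
    - {"travel": [0, 0, 0.14], "delta_rot": [0, 0, 0], "gripper": -1}
    - {"travel": [0, 0, 0.14], "delta_rot": [0, 0, 0], "gripper": -1}
    - {"travel": [0, 0, 0.14], "delta_rot": [0, 0, 0], "gripper": -1}
  force: 10

```text
clock: 4.2
tool_pos: [0.5154, 0.1286, 0.0231]
eef_rot: [0.127, 0.992, 0.0, 0.0]
contact_force: [-0.7, -0.3, -0.4]
opening: 0.455
```

>>> play_rows:
  commands:
    - {"travel": [0, 0, 0], "delta_rot": [0, 0, 0], "gripper": -1}
    - {"travel": [0, 0, 0], "delta_rot": [0, 0, 0], "gripper": -1}
    - {"travel": [0, 0, 0], "delta_rot": [0, 0, 0], "gripper": -1}
    - {"travel": [0, 0, 0], "delta_rot": [0, 0, 0], "gripper": -1}

```text
clock: 4.7
tool_pos: [0.5153, 0.1288, 0.0228]
eef_rot: [0.127, 0.992, 0.0, 0.0]
contact_force: [-0.1, 1.8, 1.5]
opening: 0.279
```

>>> play_rows:
  commands:
    - {"travel": [0, 0, 0], "delta_rot": [0, 0, 0.045], "gripper": -1}
    - {"travel": [0, 0, 0], "delta_rot": [0, 0, 0.09], "gripper": -1}
    - {"travel": [0, 0, 0], "delta_rot": [0, 0, 0.135], "gripper": -1}
    - {"travel": [0, 0, 0], "delta_rot": [0, 0, 0.18], "gripper": -1}
    - {"travel": [0, 0, 0], "delta_rot": [0, 0, 0.225], "gripper": -1}
    - {"travel": [0, 0, 0], "delta_rot": [0, 0, 0.27], "gripper": -1}
    - {"travel": [0, 0, 0], "delta_rot": [0, 0, 0.31], "gripper": -1}
    - {"travel": [0, 0, 0], "delta_rot": [0, 0, 0.34], "gripper": -1}
    - {"travel": [0, 0, 0], "delta_rot": [0, 0, 0.36], "gripper": -1}
    - {"travel": [0, 0, 0], "delta_rot": [0, 0, 0.38], "gripper": -1}

```text
clock: 5.95
tool_pos: [0.5157, 0.129, 0.0228]
eef_rot: [0.663, 0.748, 0.001, 0.0]
contact_force: [0.9, 1.6, 0.6]
opening: 0.278
```

```bash
python3 - <<'E'
from marks import *
st=r.get_state();print({k:np.round(st[k],3) for k in("q","moment","contact_force","opening")})
marks(cam="scene",c0=(.5152,.1285))
E
```

```text
{'q': array([-0.366,  0.931,  0.058,  1.986, -0.207,  0.229, -0.009]), 'moment': array([ 0.267, -0.21 ,  0.175]), 'contact_force': array([0.895, 1.626, 0.557]), 'opening': np.float64(0.278)}
yellow 24 [369.8 194.2] [0.5581 0.1378] r 0.0439 ang 12.3
green 23 [352.4 196. ] [0.5474 0.0943] r 0.047 ang -46.8
```

>>> play_rows:
  commands:
    - {"travel": [0, 0, 0], "delta_rot": [0, 0, 0.02], "gripper": -1}
    - {"travel": [0, 0, 0], "delta_rot": [0, 0, 0.04], "gripper": -1}
    - {"travel": [0, 0, 0], "delta_rot": [0, 0, 0.04], "gripper": -1}

```text
clock: 6.38
tool_pos: [0.5157, 0.1285, 0.0228]
eef_rot: [0.709, 0.705, 0.0, 0.0]
contact_force: [2.0, 1.4, 0.6]
opening: 0.278
```

```bash
python3 - <<'E'
from marks import *
st=r.get_state();print({k:np.round(st[k],3) for k in("q","moment","contact_force","opening","eef_rot")})
E
```

```text
{'q': array([-0.376,  0.932,  0.075,  1.987, -0.266,  0.231, -0.076]), 'moment': array([ 0.18 , -0.397,  0.081]), 'contact_force': array([2.043, 1.421, 0.587]), 'opening': np.float64(0.278), 'eef_rot': array([0.709, 0.705, 0.   , 0.   ])}
```

>>> play_rows:
  commands:
    - {"travel": [0, 0, 0], "delta_rot": [0, 0, 0], "gripper": 0}
    - {"travel": [0, 0, 0], "delta_rot": [0, 0, 0], "gripper": 0}
    - {"travel": [0, 0, 0], "delta_rot": [0, 0, 0], "gripper": 0}
    - {"travel": [0, 0, -0.2], "delta_rot": [0, 0, 0], "gripper": 0.5}
    - {"travel": [0, 0, -0.6], "delta_rot": [0, 0, 0], "gripper": 1}
    - {"travel": [0, 0, -1], "delta_rot": [0, 0, 0], "gripper": 1}
    - {"travel": [0, 0, -1], "delta_rot": [0, 0, 0], "gripper": 1}

```text
clock: 7.25
tool_pos: [0.5177, 0.1288, 0.1768]
eef_rot: [0.709, 0.706, 0.004, 0.002]
contact_force: [-0.2, -0.1, -0.2]
opening: 0.931
```

```bash
python3 - <<'E'
from marks import *
s=marks(c0=(.5152,.1285)); print(np.round(r.get_state()["tool_pos"],4))
uv=None
for d in viewer.pinpoint("wrist","fitting"): print(d["conf"],d["at"],wplane(s,d["at"],0)); uv=uv if uv is not None else d["at"]
save("e.png",s["color"])
E
```

```text
yellow 1317 [313.1 180.2] [0.5152 0.1275] r 0.001 ang -89.1
yellow 202 [353.4 171.5] [0.5582 0.1369] r 0.0438 ang 11.1
green 204 [339.3 207.9] [0.5438 0.0963] r 0.0431 ang -48.4
red 28 [332.  178.8] [0.5347 0.1322] r 0.0198 ang 10.7
red 11 [322.7 188.5] [0.5252 0.122 ] r 0.0119 ang -33.2
redtop 28 [332.  178.8] [0.5329 0.1393] r 0.0208 ang 31.4
redtop 11 [322.7 188.5] [0.5244 0.1301] r 0.0093 ang 10.0
[0.516  0.1287 0.1745]
0.96 [168.3, 198.3] [0.34423525 0.10801357 0.        ]
```

View pics/e.png

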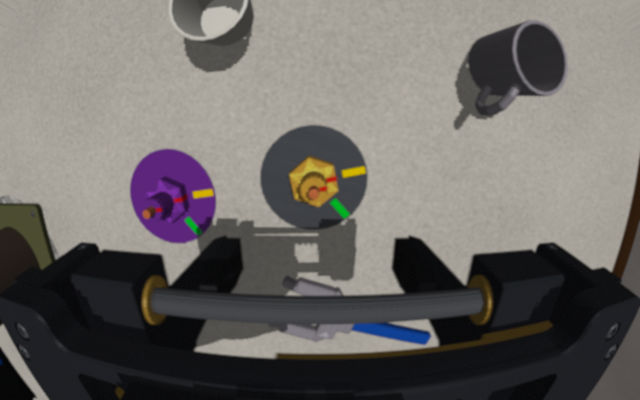

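Red at (332,179) points at yellow (353,171), 10.7° against 11.1°, so the nut is finger-tight. Next, the wrench handle.

>>> play_rows:
  commands:
    - {"travel": [-0.35, 0.167, 0], "delta_rot": [0, 0, 0], "gripper": 1}
    - {"travel": [-0.7, 0.333, 0], "delta_rot": [0, 0, 0], "gripper": 1}

```text
clock: 7.6
tool_pos: [0.5639, 0.0231, 0.1706]
eef_rot: [0.707, 0.707, -0.001, -0.002]
contact_force: [1.3, 1.3, -0.4]
opening: 1.001
```

>>> play_rows:
  commands:
    - {"travel": [-0.2, 0.1, 0], "delta_rot": [0, 0, -0.058], "gripper": 1}
    - {"travel": [-0.4, 0.2, 0], "delta_rot": [0, 0, -0.116], "gripper": 1}
    - {"travel": [-0.55, 0.28, 0], "delta_rot": [0, 0, -0.174], "gripper": 1}
    - {"travel": [-0.7, 0.333, 0], "delta_rot": [0, 0, -0.232], "gripper": 1}
    - {"travel": [-0.7, 0.333, 0], "delta_rot": [0, 0, -0.29], "gripper": 1}
    - {"travel": [-0.7, 0.333, 0], "delta_rot": [0, 0, -0.348], "gripper": 1}
    - {"travel": [-0.7, 0.333, 0], "delta_rot": [0, 0, -0.39], "gripper": 1}
    - {"travel": [-0.7, 0.333, 0], "delta_rot": [0, 0, -0.39], "gripper": 1}

```text
clock: 8.6
tool_pos: [0.6129, -0.0817, 0.1705]
eef_rot: [0.174, 0.985, 0.0, -0.002]
contact_force: [0.3, -0.2, 0.1]
opening: 1.002
```

```bash
cat > wr.py <<'E'
from h import *
def wrench():
    s=viewer.snapshot("wrist"); hsv=cv2.cvtColor(s["color"],cv2.COLOR_RGB2HSV).astype(int);H,S,V=hsv[...,0],hsv[...,1],hsv[...,2]
    m=((H>100)&(H<130)&(S>140)&(V>60)).astype(np.uint8)
    k,l,st,cen=cv2.connectedComponentsWithStats(m); i=1+np.argmax(st[1:,4]); v,u=np.nonzero(l==i); print("blue px",st[i])
    q=np.array([wplane(s,(a,b),.014)[:2] for a,b in zip(u,v)])
    (c,sz,a)=cv2.minAreaRect(q.astype(np.float32)*1000); vt=np.linalg.svd(q-q.mean(0),full_matrices=False)[2][0]
    print("rect centre",np.array(c)/1000,"size mm",sz,"pca yaw",np.degrees(np.arctan2(vt[1],vt[0]))%180)
    for n,h in(("wrench",.0),("wrench_handle",.007)):
        for d in viewer.pinpoint("wrist",n): print(n,round(d["conf"],2),np.round(d["at"]),np.round(wplane(s,d["at"],h),4))
    st=r.get_state(); x=R.from_quat(st["eef_rot"]).as_matrix(); print("tcp",np.round(st["tool_pos"],4),"toolx yaw",np.degrees(np.arctan2(x[1,0],x[0,0])),"q",np.round(st["q"],2),"F",np.round(st["contact_force"],1),"open",st["opening"],"t",st["clock"])
    return s
E
python3 - <<'E'
from wr import *
s=wrench();save("f.png",s["color"])
E
```

```text
blue px [ 313  132   19  109 1883]
rect centre [ 0.62008435 -0.07869278] size mm (17.704830169677734, 114.09185791015625) pca yaw 159.99765799653886
wrench_handle 0.7 [323. 181.] [ 0.6147 -0.0761  0.007 ]
tcp [ 0.6137 -0.0817  0.1716] toolx yaw 159.89463014189116 q [ 0.17  0.77 -0.21  1.65  0.21  0.75  1.09] F [-0.  -0.  -0.1] open 1.0047569458867076 t 8.75
```

View pics/f.png

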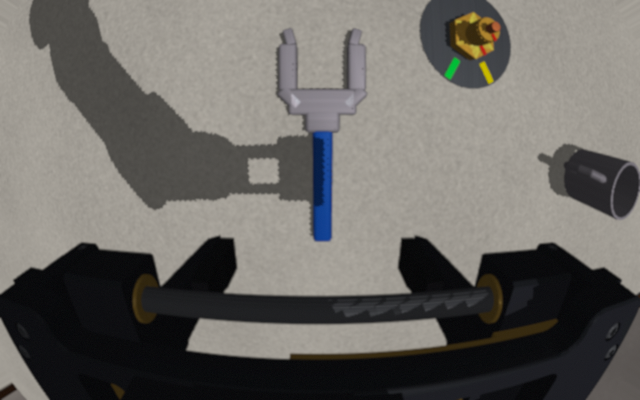

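Handle is centred at (322,185) in the picture: yaw 160°, wrench origin ≈ (0.498, -0.034), two methods agreeing. Descending and gripping.

>>> play_rows:
  commands:
    - {"travel": [0, 0.034, 0.35], "delta_rot": [0, 0, 0], "gripper": 0.6}
    - {"travel": [0, 0.034, 0.7], "delta_rot": [0, 0, 0], "gripper": 0.3}
    - {"travel": [0, 0.034, 0.95], "delta_rot": [0, 0, 0], "gripper": 0.1}
    - {"travel": [0, 0.034, 1.0], "delta_rot": [0, 0, 0], "gripper": 0.1}

```text
clock: 9.25
tool_pos: [0.614, -0.0767, 0.0201]
eef_rot: [0.174, 0.985, -0.0, -0.003]
contact_force: [-0.1, -0.7, 0.7]
opening: 0.569
```

>>> play_rows:
  commands:
    - {"travel": [0, 0, 0.11], "delta_rot": [0, 0, 0], "gripper": 0}
    - {"travel": [0, 0, 0.11], "delta_rot": [0, 0, 0], "gripper": -1}
    - {"travel": [0, 0, 0.11], "delta_rot": [0, 0, 0], "gripper": -1}
    - {"travel": [0, 0, 0.11], "delta_rot": [0, 0, 0], "gripper": -1}
    - {"travel": [0, 0, 0.11], "delta_rot": [0, 0, 0], "gripper": -1}
    - {"travel": [0, 0, 0.11], "delta_rot": [0, 0, 0], "gripper": -1}
    - {"travel": [0, 0, 0.11], "delta_rot": [0, 0, 0], "gripper": -1}
  force: 30

```text
clock: 10.12
tool_pos: [0.6169, -0.0772, 0.0073]
eef_rot: [0.174, 0.985, 0.0, 0.001]
contact_force: [-1.1, -0.1, 6.4]
opening: 0.219
```

```bash
python3 - <<'E'
from wr import *
s=wrench()
for n in("scene","side"):
    s=viewer.snapshot(n)
    for d in viewer.pinpoint(n,"wrench"): print(n,d["conf"],onplane(s,d["at"],0))
E
```

```text
blue px [ 296  151   42  145 5474]
rect centre [ 0.6018645  -0.07167751] size mm (18.924345016479492, 77.16834259033203) pca yaw 160.32205872708565
wrench_handle 0.62 [318. 245.] [ 0.6127 -0.0749  0.007 ]
tcp [ 0.617  -0.0772  0.0073] toolx yaw 159.99807398941172 q [ 0.13  1.01 -0.14  1.7   0.27  0.45  1.03] F [-1.3 -0.3  7.2] open 0.22209210810298372 t 10.275
side 0.63 [ 0.49112452 -0.04405944  0.        ]
```

>>> play_rows:
  commands:
    - {"travel": [-0.08, 0, -0.01], "delta_rot": [0, 0, 0], "gripper": -1}
    - {"travel": [-0.16, 0, -0.01], "delta_rot": [0, 0, 0], "gripper": -1}
    - {"travel": [-0.24, 0.04, -0.01], "delta_rot": [0, 0, 0], "gripper": -1}
    - {"travel": [-0.24, 0.2, -0.01], "delta_rot": [0, 0, 0], "gripper": -1}
    - {"travel": [-0.24, 0.35, -0.01], "delta_rot": [0, 0, 0], "gripper": -1}
    - {"travel": [-0.24, 0.5, -0.01], "delta_rot": [0, 0, 0], "gripper": -1}
    - {"travel": [-0.24, 0.65, -0.01], "delta_rot": [0, 0, 0], "gripper": -1}
    - {"travel": [-0.24, 0.8, -0.01], "delta_rot": [0, 0, 0], "gripper": -1}

```text
clock: 11.48
tool_pos: [0.6913, 0.0254, 0.0076]
eef_rot: [0.173, 0.985, 0.0, -0.0]
contact_force: [0.3, -1.0, -1.6]
opening: 0.222
```

>>> play_rows:
  commands:
    - {"travel": [0, 0.12, 0], "delta_rot": [0, 0, -0.003], "gripper": -1}
    - {"travel": [0, 0.22, 0], "delta_rot": [0, 0, -0.007], "gripper": -1}
    - {"travel": [0, 0.29, 0], "delta_rot": [0, 0, -0.007], "gripper": -1}
    - {"travel": [0, 0.29, 0], "delta_rot": [0, 0, -0.007], "gripper": -1}

```text
clock: 11.98
tool_pos: [0.7063, 0.0656, 0.0078]
eef_rot: [0.163, 0.987, 0.001, 0.0]
contact_force: [-0.4, 0.7, -3.0]
opening: 0.224
```

```bash
python3 - <<'E'
from wr import *
s=wrench();save("g.png",s["color"])
E
```

```text
blue px [ 297  151   41  145 5480]
rect centre [0.69128729 0.07074385] size mm (19.00984764099121, 77.36262512207031) pca yaw 161.29981586978693
wrench_handle 0.66 [317. 247.] [0.7034 0.0668 0.007 ]
tcp [0.7058 0.0635 0.0077] toolx yaw 161.18843650786218 q [-0.08  1.09 -0.15  1.4   0.21  0.67  0.92] F [-0.3  0.2 -2.7] open 0.21792263228861108 t 12.125
```

View pics/g.png

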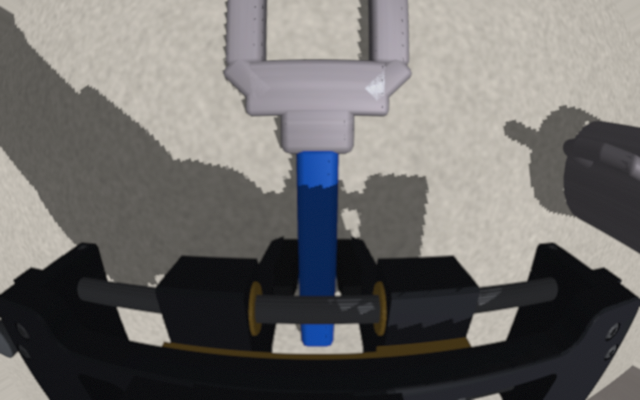

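The wrench is held straight along the tool, with the jaws forward and the handle at (318,250). Sliding onto the hexagon now.

>>> play_rows:
  commands:
    - {"travel": [0.08, -0.004, 0], "delta_rot": [0, 0, 0], "gripper": -1}
    - {"travel": [0.16, -0.004, 0], "delta_rot": [0, 0, 0], "gripper": -1}
    - {"travel": [0.23, -0.004, 0], "delta_rot": [0, 0, 0], "gripper": -1}
    - {"travel": [0.3, -0.004, 0], "delta_rot": [0, 0, 0], "gripper": -1}
    - {"travel": [0.36, -0.004, 0], "delta_rot": [0, 0, 0], "gripper": -1}
    - {"travel": [0.42, -0.004, 0], "delta_rot": [0, 0, 0], "gripper": -1}
    - {"travel": [0.47, -0.004, 0], "delta_rot": [0, 0, 0], "gripper": -1}
    - {"travel": [0.49, -0.004, 0], "delta_rot": [0, 0, 0], "gripper": -1}
    - {"travel": [0.49, -0.004, 0], "delta_rot": [0, 0, 0], "gripper": -1}

```text
clock: 13.25
tool_pos: [0.6356, 0.0876, 0.0076]
eef_rot: [0.163, 0.987, -0.0, -0.0]
contact_force: [-1.7, -0.5, -3.0]
opening: 0.225
```

```bash
python3 - <<'E'
from wr import *
wrench()
s=viewer.snapshot("scene");s2=viewer.snapshot("side")
print(np.round(r.get_state()["moment"],2))
f=lambda c,x,y:cv2.resize(c[y:y+90,x:x+140],None,fx=5,fy=5,interpolation=cv2.INTER_CUBIC)
save("i.png",cv2.resize(np.vstack([f(s["color"],300,130),f(s2["color"],230,160)]),(466,600)))
E
```

```text
blue px [ 297  151   41  145 5462]
rect centre [0.62053131 0.09275845] size mm (18.942493438720703, 77.24736022949219) pca yaw 161.48422295563458
wrench_handle 0.86 [317. 247.] [0.6326 0.0889 0.007 ]
tcp [0.636  0.0873 0.0076] toolx yaw 161.25580819791585 q [-0.14  1.02 -0.12  1.63  0.22  0.5   0.85] F [ 0.1  0.7 -1.6] open 0.2221488896792694 t 13.4
[-0.01  0.1  -0.  ]
```

View pics/i.png

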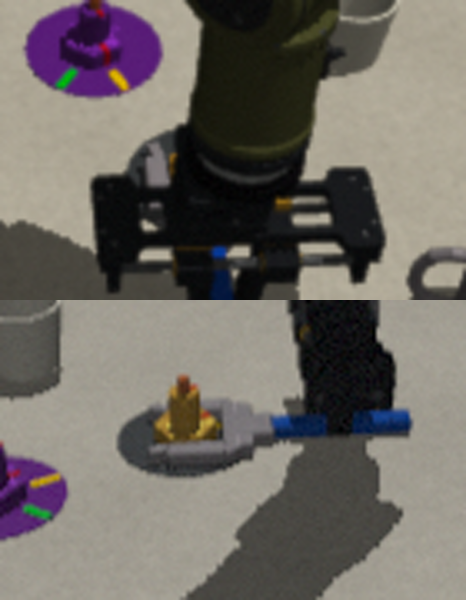

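It is seated on the hexagon with low forces. Turning clockwise on an arc around the nut, 54° first.

>>> play_rows:
  commands:
    - {"travel": [0.005, -0.088, 0], "delta_rot": [0, 0, 0.0333], "gripper": -1}
    - {"travel": [0.018, -0.175, 0], "delta_rot": [0, 0, 0.0667], "gripper": -1}
    - {"travel": [0.041, -0.261, 0], "delta_rot": [0, 0, 0.1], "gripper": -1}
    - {"travel": [0.073, -0.343, 0], "delta_rot": [0, 0, 0.1333], "gripper": -1}
    - {"travel": [0.113, -0.422, 0], "delta_rot": [0, 0, 0.1667], "gripper": -1}
    - {"travel": [0.161, -0.496, 0], "delta_rot": [0, 0, 0.2], "gripper": -1}
    - {"travel": [0.217, -0.565, 0], "delta_rot": [0, 0, 0.2333], "gripper": -1}
    - {"travel": [0.279, -0.627, 0], "delta_rot": [0, 0, 0.2667], "gripper": -1}
    - {"travel": [0.348, -0.683, 0], "delta_rot": [0, 0, 0.3], "gripper": -1}
    - {"travel": [0.348, -0.683, 0], "delta_rot": [0, 0, 0.3], "gripper": -1}

```text
clock: 14.75
tool_pos: [0.555, 0.0078, 0.008]
eef_rot: [0.592, 0.806, 0.001, 0.001]
contact_force: [1.8, 1.5, -3.4]
opening: 0.22
```

```bash
cat > red.py <<'E'
from wr import *
from marks import marks
wrench(); print(np.round(r.get_state()["moment"],2))
for c in("wrist","scene","side"): print(c); marks(cam=c,c0=(.5155,.1287))
E
python3 red.py
```

```text
blue px [ 296  151   41  144 5380]
rect centre [0.55035577 0.02342194] size mm (18.959882736206055, 77.03071594238281) pca yaw 108.076500889201
wrench_handle 0.89 [318. 243.] [0.5544 0.0135 0.007 ]
tcp [0.555  0.0077 0.0079] toolx yaw 107.3853680689396 q [-0.12  0.97  0.04  1.92 -0.15  0.26  0.35] F [ 2.   1.2 -2.4] open 0.21758605479402068 t 14.9
[ 0.32 -0.37  0.17]
wrist
yellow 227 [271.4  20.5] [0.4985 0.1152] r 0.0217 ang -141.5
yellow 9 [3.083e+02 2.000e-01] [0.5126 0.1305] r 0.0034 ang 147.5
yellow 609 [355.1  11. ] [0.5361 0.1322] r 0.0209 ang 9.6
yellow 300 [415.1  21.3] [0.5662 0.1385] r 0.0516 ang 10.9
yellow 711 [321.6  35.9] [0.5245 0.1141] r 0.0171 ang -58.2
green 15 [345.9  58.1] [0.5391 0.107 ] r 0.0321 ang -42.6
red 215 [341.8  23.9] [0.532  0.1192] r 0.0191 ang -30.0
redtop 215 [341.8  23.9] [0.5322 0.1101] r 0.025 ang -48.0
scene
yellow 9 [357.9 171.6] [0.4754 0.1435] r 0.0427 ang 159.7
yellow 19 [364.1 172.5] [0.4844 0.1573] r 0.0423 ang 137.4
yellow 53 [365.4 182.2] [0.5169 0.1455] r 0.0169 ang 85.4
yellow 14 [355.3 184.2] [0.5139 0.1179] r 0.0109 ang -98.6
yellow 15 [371.1 195.7] [0.5636 0.1387] r 0.0491 ang 11.7
side
```

>>> play_rows:
  commands:
    - {"travel": [0.002, -0.059, 0], "delta_rot": [0, 0, 0.0222], "gripper": -1}
    - {"travel": [0.008, -0.117, 0], "delta_rot": [0, 0, 0.0444], "gripper": -1}
    - {"travel": [0.018, -0.175, 0], "delta_rot": [0, 0, 0.0667], "gripper": -1}
    - {"travel": [0.018, -0.175, 0], "delta_rot": [0, 0, 0.0667], "gripper": -1}

```text
clock: 15.55
tool_pos: [0.5279, 0.0021, 0.0079]
eef_rot: [0.674, 0.738, 0.0, 0.0]
contact_force: [2.3, 3.2, -3.0]
opening: 0.225
```

```bash
python3 red.py; python3 - <<'E'
from h import *
s=viewer.snapshot("wrist");save("j.png",cv2.resize(s["color"][0:110,230:430],None,fx=4,fy=4,interpolation=cv2.INTER_CUBIC))
E
```

```text
blue px [ 296  151   42  144 5379]
rect centre [0.52669519 0.01858471] size mm (18.966529846191406, 76.77081298828125) pca yaw 95.45379164128818
wrench_handle 0.67 [317. 246.] [0.5279 0.006  0.007 ]
tcp [0.5281 0.0021 0.0077] toolx yaw 95.2681571765354 q [-0.13  0.96  0.06  2.   -0.25  0.19  0.24] F [ 3.1  2.5 -2.3] open 0.22133665574437617 t 15.7
[ 0.58 -0.63 -0.02]
wrist
yellow 342 [272.5  16.9] [0.4956 0.121 ] r 0.0213 ang -158.9
yellow 6 [309.5   0. ] [0.5129 0.1313] r 0.0037 ang 135.2
yellow 7 [321.   0.] [0.5185 0.1318] r 0.0043 ang 46.0
yellow 620 [356.3  11. ] [0.5362 0.1279] r 0.0207 ang -2.3
yellow 206 [416.1   4.6] [0.5663 0.1371] r 0.0515 ang 9.4
yellow 574 [324.2  37.1] [0.5218 0.1121] r 0.0178 ang -69.2
green 142 [357.1  55.6] [0.5386 0.1045] r 0.0334 ang -46.4
red 219 [343.2  24.1] [0.5296 0.1159] r 0.019 ang -42.2
redtop 219 [343.2  24.1] [0.5278 0.107 ] r 0.0249 ang -60.4
scene
yellow 7 [357.6 171. ] [0.4732 0.1436] r 0.0448 ang 160.6
yellow 81 [364.8 179.9] [0.5091 0.1474] r 0.0198 ang 109.0
yellow 11 [354.1 183.5] [0.5104 0.1162] r 0.0135 ang -112.3
yellow 15 [371.1 195.7] [0.5636 0.1387] r 0.0491 ang 11.7
side
```

View pics/j.png

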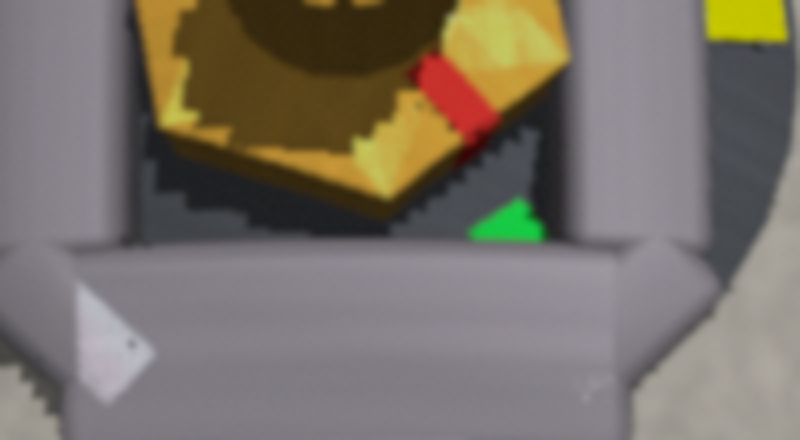

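Red (345,24) is nearly in line with green (357,56): -42° against a target of -48°. Turning 4° more, lowering 1.5 mm, then releasing.

>>> play_rows:
  commands:
    - {"travel": [0.002, -0.059, 0], "delta_rot": [0, 0, 0.0222], "gripper": -1}
    - {"travel": [0.002, -0.059, 0], "delta_rot": [0, 0, 0.0222], "gripper": -1}
    - {"travel": [0.002, -0.059, 0.01], "delta_rot": [0, 0, 0.0222], "gripper": -1}
    - {"travel": [0.002, -0.059, 0.01], "delta_rot": [0, 0, 0.0222], "gripper": -1}

```text
clock: 16.4
tool_pos: [0.5193, 0.0015, 0.0072]
eef_rot: [0.699, 0.715, 0.0, 0.0]
contact_force: [1.6, 3.0, 8.4]
opening: 0.221
```

```bash
python3 red.py | egrep "red|green|tcp|pca"
```

```text
rect centre [0.51909259 0.01834558] size mm (18.59295654296875, 76.40899658203125) pca yaw 91.46646798849005
tcp [0.5193 0.0015 0.0072] toolx yaw 91.29267252973699 q [-0.13  0.96  0.06  2.02 -0.28  0.17  0.21] F [1.1 3.2 9.1] open 0.22175737782898092 t 16.55
green 166 [359.7  53.8] [0.5381 0.1039] r 0.0336 ang -47.7
red 213 [343.3  23.6] [0.5288 0.1151] r 0.019 ang -45.7
redtop 213 [343.3  23.6] [0.5264 0.1063] r 0.0249 ang -64.1
```

>>> play_rows:
  commands:
    - {"travel": [0, 0, 0], "delta_rot": [0, 0, 0], "gripper": 0}
    - {"travel": [0, 0, 0], "delta_rot": [0, 0, 0], "gripper": 0}
    - {"travel": [0, 0, 0], "delta_rot": [0, 0, 0], "gripper": 0}
    - {"travel": [0, 0, 0], "delta_rot": [0, 0, 0], "gripper": 0}
    - {"travel": [0, 0, -0.2], "delta_rot": [0, 0, 0], "gripper": 0}
    - {"travel": [0, 0, -0.6], "delta_rot": [0, 0, 0], "gripper": 0}
    - {"travel": [0, 0, -1], "delta_rot": [0, 0, 0], "gripper": 0}
    - {"travel": [0, 0, -1], "delta_rot": [0, 0, 0], "gripper": 0}

```text
clock: 17.7
tool_pos: [0.5215, 0.0011, 0.1601]
eef_rot: [0.699, 0.715, 0.003, 0.003]
contact_force: [0.3, -0.5, 0.2]
opening: 0.502
```

```bash
python3 red.py | egrep "red|green|yellow|tcp|pca|wrist|scene|side"; python3 - <<'E'
from h import *
for c in("scene","side"):
    s=viewer.snapshot(c)
    for n in("pitcher","cup","tamper"):
        for d in viewer.pinpoint(c,n): print(c,n,round(d["conf"],2),np.round(onplane(s,d["at"],0),3))
    if c=="side":
        P=cloud(s);hsv=cv2.cvtColor(s["color"],cv2.COLOR_RGB2HSV).astype(int);m=(hsv[...,0]>100)&(hsv[...,0]<130)&(hsv[...,1]>150)&(np.linalg.norm(P[...,:2]-[.52,0],axis=-1)<.12)
        q=P[m]; print("blue top z by y:",[(round(y,2),round(np.percentile(q[abs(q[:,1]-y)<.015,2],80),4)) for y in(-.04,-.01,.02,.04) if (abs(q[:,1]-y)<.015).sum()>5])
w=viewer.snapshot("wrist")["color"]
save("k.png",np.vstack([cv2.resize(w,(480,300)),cv2.resize(s["color"][130:290,180:436],(480,300),interpolation=cv2.INTER_CUBIC)]))
E
```

```text
rect centre [ 0.52080847 -0.00118221] size mm (17.921531677246094, 114.30975341796875) pca yaw 92.41117492363516
tcp [0.5181 0.0015 0.1555] toolx yaw 91.27818903519118 q [-0.2   0.69  0.18  1.98 -0.24  0.5   0.17] F [-0.5  0.1 -0.9] open 0.49724686345981267 t 17.85
wrist
yellow 1269 [318.1  46.1] [0.5163 0.137 ] r 0.0083 ang 84.4
yellow 101 [369.4  47.4] [0.5655 0.1382] r 0.0509 ang 10.7
yellow 132 [322.7  73.6] [0.5213 0.1098] r 0.0198 ang -73.0
green 55 [340.3  80.2] [0.5382 0.1039] r 0.0336 ang -47.6
red 27 [325.2  53.1] [0.5229 0.1276] r 0.0075 ang -8.5
red 43 [331.3  66.6] [0.5287 0.115 ] r 0.019 ang -46.2
redtop 27 [325.2  53.1] [0.5223 0.122 ] r 0.0095 ang -44.7
redtop 43 [331.3  66.6] [0.5274 0.1108] r 0.0215 ang -56.4
scene
yellow 6 [357.7 170.7] [0.4722 0.1443] r 0.046 ang 160.1
yellow 18 [363.6 172.4] [0.4838 0.1563] r 0.042 ang 138.9
yellow 5 [353.  175.8] [0.4847 0.1249] r 0.031 ang -173.0
yellow 62 [364.8 182.3] [0.5168 0.1437] r 0.0151 ang 85.0
yellow 10 [353.5 183.2] [0.509  0.1151] r 0.0151 ang -115.6
yellow 14 [371.2 195.8] [0.5641 0.1389] r 0.0496 ang 11.8
side
yellow 15 [291.5 195. ] [0.541  0.1499] r 0.0331 ang 39.7
yellow 22 [279.  197.1] [0.5047 0.1537] r 0.0273 ang 113.4
yellow 5 [289.8 199.4] [0.5284 0.13  ] r 0.013 ang 5.7
scene pitcher 0.94 [0.723 0.259 0.   ]
scene pitcher 0.74 [0.477 0.14  0.   ]
scene cup 0.76 [0.427 0.302 0.   ]
scene tamper 0.83 [ 0.718 -0.345  0.   ]
side pitcher 0.88 [0.721 0.267 0.   ]
side cup 0.74 [0.407 0.294 0.   ]
side tamper 0.88 [ 0.714 -0.335  0.   ]
blue top z by y: [(-0.04, np.float64(0.3087)), (-0.01, np.float64(0.2617)), (0.02, np.float64(0.0167)), (0.04, np.float64(0.0162))]
```

View pics/k.png

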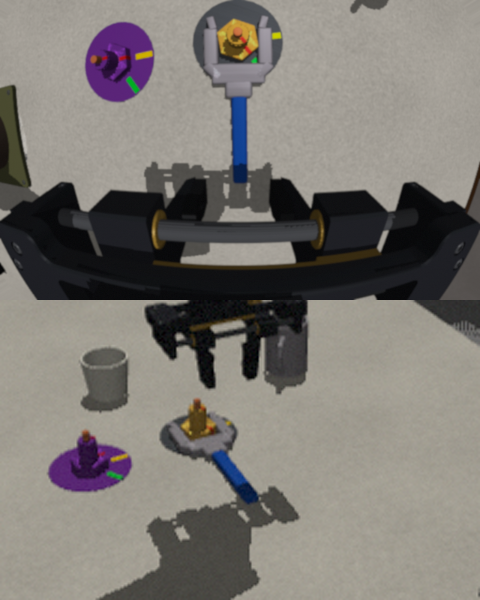

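The picture shows the wrench on the nut, red at (248,49) pointing to green and the gripper clear. One quick flatness check by depth, then I hand in.

```bash
python3 - <<'E'
from h import *
for c in("scene","side"):
    s=viewer.snapshot(c);P=cloud(s);C=s["color"].astype(int);m=(C[...,2]>C[...,0]+50)&(P[...,2]<.05)&(np.linalg.norm(P[...,:2]-[.52,0],axis=-1)<.08)
    m=cv2.erode(m.astype(np.uint8),np.ones((2,2)))>0;q=P[m]
    if len(q)>20: q=q[q[:,2]>.009];print(c,len(q),"median z",np.median(q[:,2]),"slope dz/dy",np.polyfit(q[:,1],q[:,2],1)[0])
r.finish_job()
E
```

```text
scene 212 median z 0.013931087109393336 slope dz/dy 0.00397554010855818
side 129 median z 0.01535864803918352 slope dz/dy 0.01873006032977614
the job is handed in; nothing more can be done
```

The job is handed in at about 18 s of the 51 s allowed, and every final check was inside its limit; the hand-in itself reports no verdict.

- **Finger run:** I turned the nut about 62° clockwise with a 10 N grip on the collar. The wrist camera then had red at 10.7° and yellow at 11.1°, so it was finger-tight.
- **Wrench:** I gripped it by the handle, slid it along the counter onto the hexagon, and swung it about 70° in all. That includes the wrench's play.

**Last checks:**
- **Nut:** red stands at about -46°, and the green mark measures about -48°. That is roughly 57° (0.99 rad) past finger-tight, inside the 0.85–1.245 rad window but 2–3° short of the green mark.
- **Wrench flatness:** it lies on the nut, with its handle top at 14–15 mm (14 mm expected) and a slope of 0.02 or less.
- **Gripper:** it is open and clear, about 15 cm up.
- **Pitcher, cup and tamper:** all standing, within about 16 mm of where they started. The cup reads worst at 8–16 mm in opposite directions from the two cameras, which looks like detector scatter.

**Disagreement:** before release, the red mark read about 5° less turn than the wrench angle suggested. I went by the red mark, and both readings were inside the tolerance.

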